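Take the dry wall panel off the drying hook and file it in the rack

ROBOT

A 6-joint arm with a two-finger parallel gripper is mounted at the origin on the work surface. World frame = base frame: x ahead of the robot, y to its left, z up, the work surface at z = 0. Lengths are in m, angles in degrees, forces in N, time in s.
With the tool pointing down it reaches from about 0.4 to 0.825 m from the base axis. Payload 7 kg.
Tool frame: the origin (TCP) lies on the centre line of the jaws, within the pads' length; the fingertips stand 19 mm ahead of it and the grasp point (between the pads) is the TCP; z points along the fingers, y is the line along which they close (so a half turn about z gives the same grasp; the last joint's range is limited). The gripper opens to 88 mm and grips with 3 to 60 N. Pads are 19 mm wide; open, the fingers measure 130 mm over their backs; the gripper's body (78 mm by 193 mm) begins 47 mm behind the grasp point.
Start: joints at [-50.013, 20.546, 0.682, 0, -70.136, -16.507], TCP at [0.269, -0.619, 0.246] pointing down, gripper open.
Joint ranges: [-176.03, 176.03], [-82.01, 121.73], [-58.28, 71.71], [-173.87, 95.51], [-174.79, -0.11], [-173.66, 173.66]. Speed limits (degrees/s): [136.94, 136.94, 172.46, 180, 180, 180].

INTERFACE

Orientations are given as [roll, pitch, yaw] about the fixed x, y, z axes, in that order (R = Rz(yaw) Ry(pitch) Rx(roll)).
In Python, from plant import ctrl gives the robot as it stands.
- The arm moves only by the tool move_arm, never from a script. Its argument "motion" is a list of rows, each a list of 3 entries, a list of its own where there are three numbers: the shift along the tool's x, y, z in mm, then the turn, a rotation vector about the tool's x, y, z in degrees, then the closure, from 0 (fully open) to 1 (shut). A call has 1 to 10 rows; each row is the pose to reach, as a shift and turn from the pose commanded when the call began, along the tool's axes at that moment; what a row does not reach only later rows make up. A row lasts 1/12 s, in which the tool goes at most 41.7 mm and 7.16 degrees, less where a joint would pass 70% of its speed; a pose out of reach is approached as far as the arm can. A call with a gripper value outside its range is refused whole. The fingers move at their own pace and stop on an object; the grip force is fixed at half the most. Time passes only in rows, so rows that repeat a pose let the fingers close. It gives the time, the measured TCP pose, the force, the opening and the grip force at its end, in the units of the state.
- ctrl.get_obs(): the state, without advancing time (a new reading comes with each control period).
- ctrl.snapshot(name): name is "scene" or "top" or "wrist"; returns a dict with "color" (384x512x3 uint8, blue, green, red), "camera_matrix" (3x3 intrinsics, pixels), "cam_to_world" (4x4, takes a point from camera to world coordinates). Camera axes: x right, y up, looking along -z (the intrinsics and any distortion apply to the point x, -y, -z); pixel columns grow to the right and rows downward; lengths in m; the calibration is good to about 2 mm. A picture is of the moment at which its call begins. There is no depth.
- ctrl.close_job(): hands the job in; it is judged then, once.
The state is a dict: "clock": time; "joint_pos": joint angles; "qvel": joint speeds; "tau": joint torques, N m; "tool_pos": TCP position; "orientation": TCP orientation; "force": force on the tool from outside, world axes, zero at the start; "moment": the same for the moment, N m; "opening": finger opening in m; "gripper_force": force on a finger pad.
Only numpy, scipy, OpenCV 4.12 (cv2) and the standard library are available. Lean on these libraries where they do the work, as an engineer would, in place of code of your own. Each camera call takes 0.05 s, during which the arm holds its last target. There are 200 camera calls.

TASK

Lift the blue model wall panel up and off its drying hook and stand it in the slot of the black storage rack that carries the yellow marker: upright, fully down in the slot, and with its painted front facing the same way as the painted fronts of the two grey panels already there. The brick-red panel is still drying, so leave it hanging, and leave the grey panels and the paint jar where they are.

Things in the scene. Friction and masses are not known exactly. Their poses are not given: they have to be found in the camera images.
- blue_wall: Model house wall panel, loose, about 40 g, front painted blue. 8 mm thick (x), 50 wide (y), 100 tall (z); window hole 24 wide, from 36 to 70 mm up. Origin: middle of the bottom edge; front (painted, raised trim) faces -x, back is bare brown with a thin painted border, edges painted too. It hangs on one of the stand's hooks by the window's top edge.
- blue_wall_left (a point): Middle of the blue panel's left-hand (its +y) side edge, 50 mm above its bottom edge: tells which way the panel faces.
- brick_wall: The same kind of panel with a brick-red front, hanging on the other hook; to be left hanging. 8 mm thick (x), 50 wide (y), 100 tall (z); window hole 24 wide, from 36 to 70 mm up. Origin: middle of the bottom edge; front (painted, raised trim) faces -x, back is bare brown with a thin painted border, edges painted too. 
- grey_wall_1: The same kind of panel with a light grey front, standing in a slot of the rack. 8 mm thick (x), 50 wide (y), 100 tall (z); window hole 24 wide, from 36 to 70 mm up. Origin: middle of the bottom edge; front (painted, raised trim) faces -x, back is bare brown with a thin painted border, edges painted too. 
- grey_wall_2: The same kind of panel with a plain light grey front, standing in another slot of the rack. 8 mm thick (x), 50 wide (y), 100 tall (z); window hole 24 wide, from 36 to 70 mm up. Origin: middle of the bottom edge; front (painted, raised trim) faces -x, back is bare brown with a thin painted border, edges painted too. 
- stand: Fixed steel stand; origin on the table midway under the two hanging places (x 0, y -70 and +70 mm). Hooks: level 6 mm wires along x, axis 187 mm up, from a cross-bar at x +75 to x -20 mm, ending in a tip that stands 15 mm above the axis. A hung panel passes over the tip towards -x when raised 12 to 28 mm (then its sill meets the wire). Post at x +75, y 0; base 110 x 200 x 12 mm.
- rack: Fixed black block 160 (x) by 96 (y) by 35 mm high, origin at the centre of its underside. Three slots centred at x -45, 0 and +45 mm, each 13 mm wide (x), 56 long (y), 28 deep (floor 7 mm above the table), 3 mm chamfer at the mouth. Panels stand in them with their fronts to the rack's -x.
- marker: Yellow plastic clip, 22 x 12 x 4 mm on top of the rack's edge, at one end of the slot to be filled. Its origin is at the centre of that slot's floor, 7 mm above the table; the clip lies 40 mm from it towards -y, 30 mm up. Axes as the rack's.
- paint_jar: Closed red paint jar with a white cap, 40 mm diameter, 50 mm tall, loose bystander. Origin at the centre of its underside.
Not all that is in view belongs to the job. Of the things that look like the blue_wall, the larger one is meant.

How it is judged (in metres and radians):
On the way:
1. the blue panel is held by the gripper, clear of the stand, well above the table and more than 60 mm from where it hung (contact force between the fingers and blue_wall above 0.5 N and contact force between blue_wall and stand below 0.05 N and distance of blue_wall from where it was at the start of the episode above 0.06 m and height (world z) of blue_wall above 0.07 m), for 0.1 s.
At the end, for the whole second after the job is handed in: Blue panel at rest in the marked slot: bottom within 4 mm of the floor, 6 mm across and 8 mm along of centre, within 15 degrees of upright, front to the rack's -x like the grey ones. Brick-red panel hanging and jar within 30 mm, grey panels within 20 mm, of their starts (z of blue_wall in the frame of marker between -0.004 and 0.004 m and x of blue_wall in the frame of marker between -0.006 and 0.006 m and y of blue_wall in the frame of marker between -0.008 and 0.008 m and angle between blue_wall's own z axis and vertical below 0.26 rad and y of blue_wall_left in the frame of marker above 0.012 m and linear speed of blue_wall below 0.02 m/s and distance of each of brick_wall, paint_jar from where it was at the start of the episode below 0.03 m and distance of each of grey_wall_1, grey_wall_2 from where it was at the start of the episode below 0.02 m); the robot touches nothing.
It fails at once if the brick-red panel is knocked off or pushed more than 50 mm (distance of brick_wall from where it was at the start of the episode above 0.05 m).
It fails at once if a grey panel is pulled out or shifted more than 20 mm (distance of any of grey_wall_1, grey_wall_2 from where it was at the start of the episode above 0.02 m).
It fails at once if the paint jar is pushed more than 30 mm (distance of paint_jar from where it was at the start of the episode above 0.03 m).
It also fails if it takes over 45 s, if anything falls off the work surface, if the arm or the gripper's body presses on something with over 40 N, if the wrist force passes 120 N, or if a joint passes its speed limit or range.

## Working session

There is one attempt and no reset: what is moved stays moved. The work goes in short steps, Python scripts to look and compute and a tool call to move; the robot and the scene stay as the last step left them, time stands still between calls to the robot, and variables do not carry over. Pictures are saved under pics/ and viewed, at most 10 in all, crops included, and the job is handed in when it is done.

Besides the shell and the picture viewer there is one more tool, called after "Emit:" as name(argument=value, ...) on one line, values as JSON. move_arm: Moves the arm, as the interface text tells. Its arguments: {"type":"object","properties":{"motion":{"type":"array"}},"required":["motion"]}

```bash
mkdir -p pics; cat > h.py <<'E'
import numpy as np, cv2, pickle
from scipy.spatial.transform import Rotation as R
from plant import ctrl
def snap(n,f):
    s=ctrl.snapshot(n); cv2.imwrite(f'pics/{f}.png',s['color']); pickle.dump(s,open(f'pics/{f}.pkl','wb')); return s
def load(f): return pickle.load(open(f'pics/{f}.pkl','rb'))
def proj(s,P):
    P=np.atleast_2d(P); T=np.linalg.inv(s['cam_to_world']); c=P@T[:3,:3].T+T[:3,3]
    q=np.c_[c[:,0],-c[:,1],-c[:,2]]@s['camera_matrix'].T; return q[:,:2]/q[:,2:]
def ray(s,p):
    d=np.linalg.inv(s['camera_matrix'])@[p[0],p[1],1]; T=s['cam_to_world']
    return T[:3,3],T[:3,:3]@(d*[1,-1,-1])
def atz(s,p,z):
    o,d=ray(s,p); return o+d*(z-o[2])/d[2]
def tri(obs):
    A=np.zeros((3,3));b=np.zeros(3)
    for s,p in obs:
        o,d=ray(s,p); d=d/np.linalg.norm(d); M=np.eye(3)-np.outer(d,d); A+=M;b+=M@o
    x=np.linalg.solve(A,b); return x,[np.round(proj(s,x)[0]-p,1) for s,p in obs]
E
python3 - <<'E'
from h import *
a=snap('scene','s0');b=snap('top','t0');snap('wrist','w0')
for s in(a,b): print(s['camera_matrix'].round(1).tolist(),s['cam_to_world'].round(3).tolist(), [k for k in s])
cv2.imwrite('pics/st0.png',cv2.resize(np.vstack([a['color'],b['color']]),(400,600)) if 0 else cv2.resize(a['color'],(800,600),interpolation=cv2.INTER_CUBIC))
cv2.imwrite('pics/tt0.png',cv2.resize(b['color'],(800,600),interpolation=cv2.INTER_CUBIC))
print(ctrl.get_obs())
E
```

```text
[[487.2, 0.0, 258.2], [0.0, 487.2, 191.3], [0.0, 0.0, 1.0]] [[0.172, -0.755, 0.633, 1.114], [0.985, 0.129, -0.114, -0.134], [0.004, 0.643, 0.766, 0.889], [0.0, 0.0, 0.0, 1.0]] ['color', 'camera_matrix', 'cam_to_world']
[[489.4, 0.0, 261.5], [0.0, 489.4, 192.1], [0.0, 0.0, 1.0]] [[-0.014, 0.988, -0.151, 0.335], [-1.0, -0.013, 0.007, 0.009], [0.005, 0.151, 0.988, 1.168], [0.0, 0.0, 0.0, 1.0]] ['color', 'camera_matrix', 'cam_to_world']
{'clock': 0.15, 'joint_pos': array([-5.00134438e+01,  2.05817850e+01,  6.46541409e-01, -1.57171211e-02,
       -7.01353959e+01, -1.65065725e+01]), 'qvel': array([ 0.02715588, -0.11815946,  0.08851441,  0.05361527,  0.02121758,
       -0.06828593]), 'tau': array([-2.16743260e-04, -5.83273387e+01,  2.93291491e+01,  7.00124592e+00,
        8.76050151e-03, -1.14304160e-04]), 'tool_pos': array([ 0.2687848 , -0.61880508,  0.24484243]), 'orientation': array([ 1.79928073e+02, -5.90426326e-03, -1.56525362e+02]), 'force': array([-0.01250913,  0.51602093, -0.43006107]), 'moment': array([-0.05316031,  0.00089903,  0.06550224]), 'gripper_force': 0.0, 'opening': 0.08725911239872801}
```

View pics/st0.png

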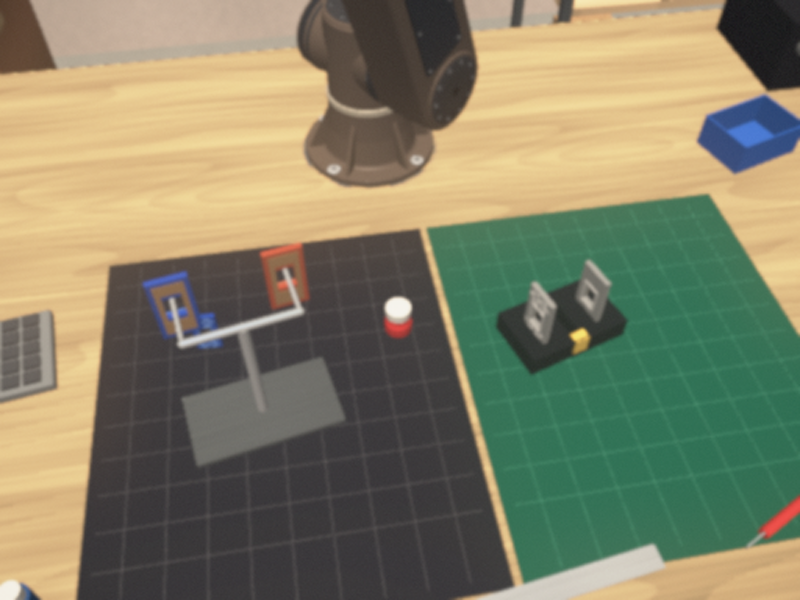

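View pics/tt0.png

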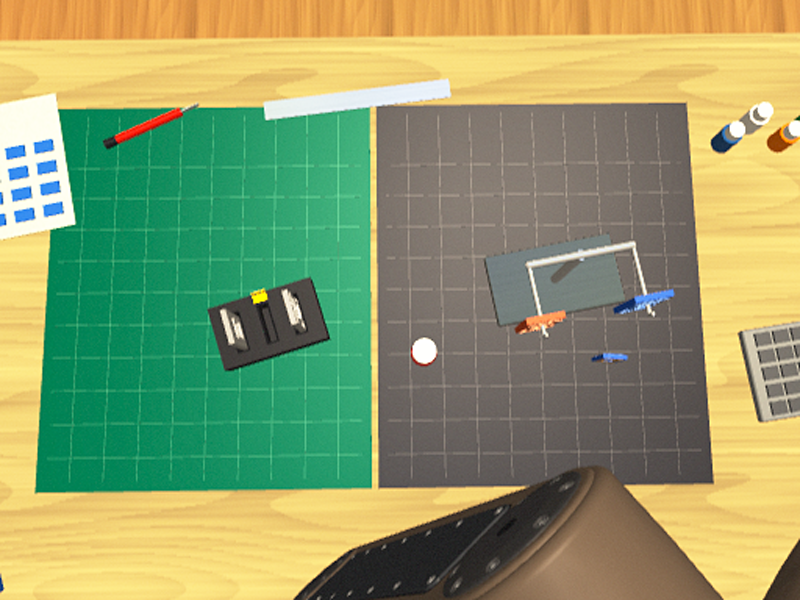

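The scene view shows blue candidates at these pixels of the 800x600 picture:
- A large panel on the left hook, at scene (172,305) and top (645,302).
- A small blue one, at scene (208,330) and top (610,357).
- A blue tray, at scene (750,130).

The large hanging panel fits the description. Its brown back faces +x and its front faces the robot. The brick-red panel is at (285,275), and the marker is at the middle slot, at scene (580,342) and top (260,296). I'll confirm with an enlarged crop.

```bash
python3 - <<'E'
from h import *
a=load('s0')['color'];b=load('t0')['color']
def c(im,x,y): return cv2.resize(im[y:y+75,x:x+100],(400,300),interpolation=cv2.INTER_CUBIC)
cv2.imwrite('pics/crop.png',np.vstack([np.hstack([c(a,80,160),c(b,345,165)]),np.hstack([c(a,310,165),c(b,125,172)])]))
E
```

```text
(no output)
```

View pics/crop.png

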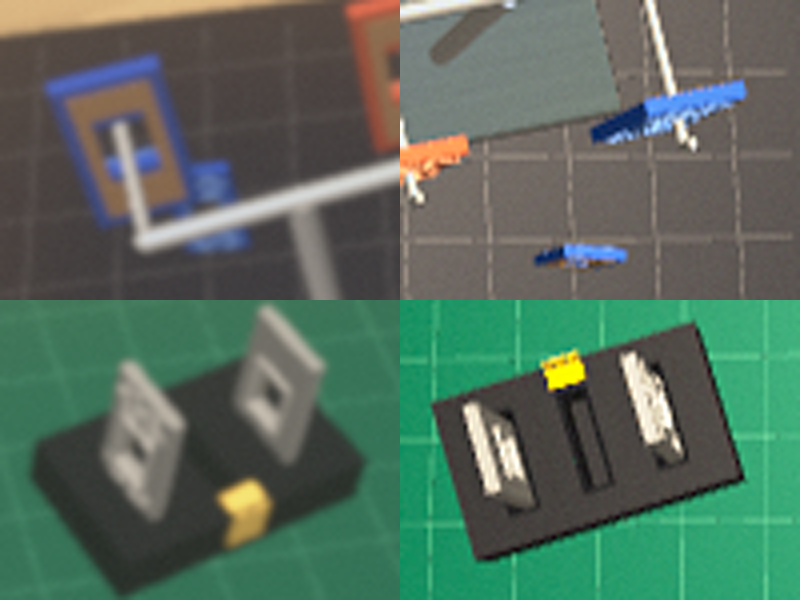

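```bash
python3 - <<'E'
from h import *
from scipy.optimize import least_squares
a=load('s0');b=load('t0')
C=lambda x,y,u,v:np.array([x+u/4-.4,y+v/4-.4])
sb=lambda u,v:C(80,160,u,v); tb=lambda u,v:C(345,165,u-400,v)
sr=lambda u,v:C(310,165,u,v-300); tr=lambda u,v:C(125,172,u-400,v-300)
print('blue top',tri([(a,sb(103,76)),(b,tb(697,100))]))
print('blue topL',tri([(a,sb(156,62)),(b,tb(645,105))]),'topR',tri([(a,sb(50,88)),(b,tb(745,90))]))
print('small',tri([(a,sb(213,170)),(b,tb(595,252))]))
P=[atz(b,tr(*q),.035) for q in[(433,403),(695,322),(745,478),(480,558)]]
P=np.array(P);print(P.round(4),np.linalg.norm(np.diff(P,axis=0,append=P[:1]),axis=1).round(4),P.mean(0).round(4))
X=(P[0]+P[3]-P[1]-P[2])/2; print('rack yaw',np.degrees(np.arctan2(X[1],X[0])))
print('corners in scene crop',((proj(a,P)+.4-[310,165])*4+[0,300]).round())
print('mouth',atz(b,tr(586,440),.035)); print('marker',tri([(a,sr(243,490)),(b,tr(562,357))]))
print('grey tops',tri([(a,sr(266,312)),(b,tr(632,352))]))
E
```

```text
blue top (array([ 0.48143592, -0.30638921,  0.21794936]), [array([-0.6, -0.1]), array([-0.5, -0. ])])
blue topL (array([ 0.47895762, -0.28106935,  0.2198938 ]), [array([0., 0.]), array([0., 0.])]) topR (array([ 0.48591184, -0.32979522,  0.21917818]), [array([-0.7, -0.1]), array([-0.6,  0. ])])
small (array([ 0.41893004, -0.28864341,  0.06935724]), [array([-2.5, -0.3]), array([-2.4, -0.2])])
[[0.4998 0.3018 0.035 ]
 [0.5459 0.1492 0.035 ]
 [0.4534 0.1197 0.035 ]
 [0.409  0.2724 0.035 ]] [0.1594 0.0971 0.159  0.0954] [0.477  0.2108 0.035 ]
rack yaw 106.51571764057151
corners in scene crop [[365. 460.]
 [125. 564.]
 [ 29. 439.]
 [263. 347.]]
mouth [0.47684854 0.21226656 0.035     ]
marker (array([0.52231591, 0.22146504, 0.05377555]), [array([ 0.9, -0.1]), array([0.8, 0.2])])
grey tops (array([0.51027813, 0.18476831, 0.18786393]), [array([-12.3,   0.4]), array([-11.1,  -3.7])])
```

The blue top edge measures z = 0.219 (expected 0.220) and 49 mm wide (expected 50), with yaw about 8°. The rack's top face comes out at 159 x 96 mm, centre (0.477, 0.211), yaw 106.5°. These agree with the sizes given, so I'll move above the panel.

Emit:
move_arm(motion=[[[-32,20,-20],[0,0,2],0],[[-64,40,-40],[0,0,4],0],[[-96,60,-60],[0,0,6],0],[[-128,80,-80],[0,0,8],0],[[-160,100,-105],[0,0,10],0],[[-192,121,-105],[0,0,12],0],[[-224,141,-105],[0,0,14],0],[[-256,161,-105],[0,0,15.4],0],[[-288,181,-105],[0,0,15.4],0],[[-320,202,-105],[0,0,15.4],0]])

```text
clock: 0.98
tool_pos: [0.4825, -0.3045, 0.3506]
orientation: [180.0, 0.0, -171.9]
force: [0.9, 0.2, 0.1]
opening: 0.0878
gripper_force: 0.0
```

```bash
python3 - <<'E'
from h import *
s=snap('wrist','w1');o=ctrl.get_obs();print(o['tool_pos'],o['orientation'],o['clock'])
cv2.imwrite('pics/w1v.png',cv2.resize(s['color'],(800,600)))
def boxpts(c,yaw):
    return np.array([c+R.from_euler('z',yaw,degrees=True).apply([dx,dy,0]) for dx,dy in[(-.004,-.025),(.004,-.025),(.004,.025),(-.004,.025)]])
print((proj(s,boxpts(np.array([.482,-.306,.220]),8.1))*800/512).round())
E
```

```text
[ 0.48565865 -0.30040851  0.35025475] [ 1.79930687e+02  8.26373678e-02 -1.71781749e+02] 1.0333
[[352. 290.]
 [352. 304.]
 [442. 304.]
 [442. 290.]]
```

View pics/w1v.png

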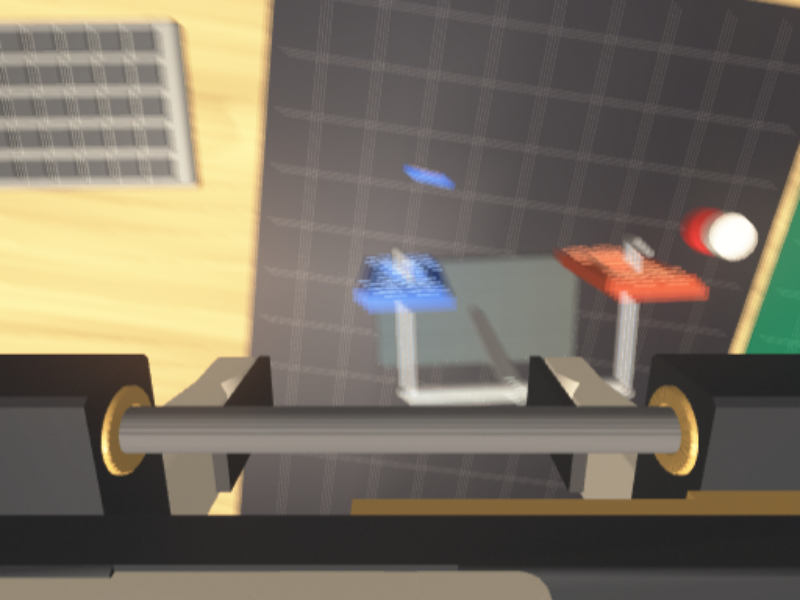

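The picture shows the blue panel near (405,285), brick at (635,270) and the small blue one at (428,177). It is motion-blurred, so I'll hold still and retake it.

Emit:
move_arm(motion=[[[0,0,0],[0,0,0],0],[[0,0,0],[0,0,0],0],[[0,0,0],[0,0,0],0],[[0,0,0],[0,0,0],0]])

```text
clock: 1.37
tool_pos: [0.4813, -0.3072, 0.3505]
orientation: [180.0, -0.0, -172.0]
force: [-0.2, -0.7, -0.1]
opening: 0.0878
gripper_force: 0.0
```

```bash
python3 - <<'E'
from h import *
s=snap('wrist','w2');o=ctrl.get_obs();print(o['tool_pos'],o['orientation'],o['clock'])
im=s['color'][130:210,210:315]
v=cv2.resize(im,None,fx=7,fy=7,interpolation=cv2.INTER_CUBIC)
def boxpts(c,yaw):
    return np.array([c+R.from_euler('z',yaw,degrees=True).apply([dx,dy,0]) for dx,dy in[(-.004,-.025),(.004,-.025),(.004,.025),(-.004,.025)]])
q=((proj(s,boxpts(np.array([.482,-.306,.220]),8.1))-[210,130]+.5)*7).round();print(q)
for p in q: cv2.circle(v,tuple(int(t) for t in p),3,(0,255,255),-1)
cv2.imwrite('pics/w2v.png',v)
E
```

```text
[ 0.48127873 -0.30724178  0.3504848 ] [ 1.79996342e+02 -1.13901103e-02 -1.72016099e+02] 1.4167
[[129. 406.]
 [131. 468.]
 [531. 467.]
 [533. 405.]]
```

View pics/w2v.png

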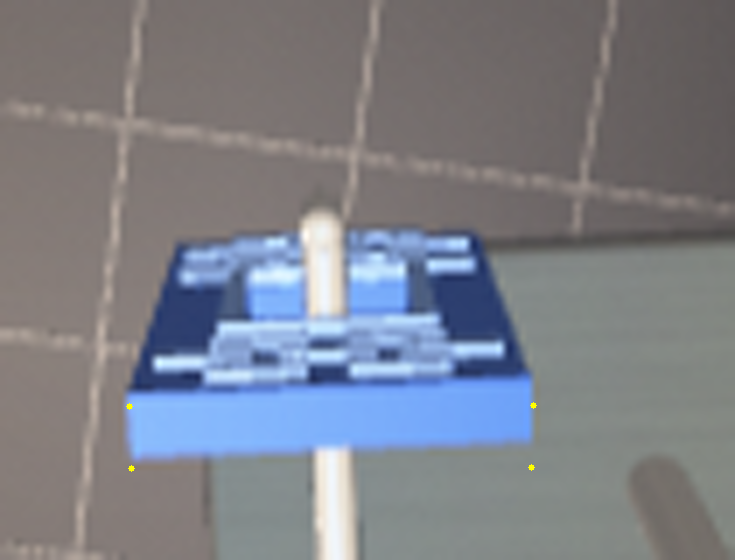

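The settled view shows the panel's top face with corners at (130,393), (531,377), (530,440) and (129,458). Its centre is 2.5 mm nearer the robot than estimated and it is turned 2.3° more. Its width matches, and so does the height. The panel is therefore at (0.4795, -0.3065) with yaw 10.3°. Next I'll descend with the fingers straddling the side edges.

Emit:
move_arm(motion=[[[2,1,15],[0,0,-2.3],0],[[2,1,40],[0,0,-2.3],0],[[2,1,70],[0,0,-2.3],0],[[2,1,100],[0,0,-2.3],0],[[2,1,125],[0,0,-2.3],0],[[2,1,145],[0,0,-2.3],0],[[2,1,158],[0,0,-2.3],0],[[2,1,158],[0,0,-2.3],0],[[2,1,158],[0,0,-2.3],0],[[2,1,158],[0,0,-2.3],0]])

```text
clock: 2.25
tool_pos: [0.4801, -0.3065, 0.1937]
orientation: [-179.9, 0.1, -169.7]
force: [-0.3, -0.1, -0.3]
opening: 0.0877
gripper_force: 0.0
```

Emit:
move_arm(motion=[[[0,0,0],[0,0,0],0.3],[[0,0,0],[0,0,0],0.5],[[0,0,0],[0,0,0],0.6],[[0,0,0],[0,0,0],0.6],[[0,0,0],[0,0,0],0.6],[[0,0,0],[0,0,0],0.6],[[0,0,0],[0,0,0],0.6]])

```text
clock: 2.83
tool_pos: [0.4799, -0.3056, 0.1926]
orientation: [-180.0, 0.0, -169.6]
force: [0.4, 0.3, 0.6]
opening: 0.0494
gripper_force: 30.0
```

The panel is gripped at 49.4 mm with 30 N. I'll lift it 20 mm, then slide it out along -x.

Emit:
move_arm(motion=[[[0,0,-7],[0,0,0],0.6],[[0,0,-14],[0,0,0],0.6],[[0,0,-20],[0,0,0],0.6],[[0,0,-20],[0,0,0],0.6],[[0,0,-20],[0,0,0],0.6],[[10,0,-20],[0,0,0],0.6],[[25,0,-20],[0,0,0],0.6],[[40,0,-20],[0,0,0],0.6],[[55,0,-20],[0,0,0],0.6],[[70,0,-20],[0,0,0],0.6]])

```text
clock: 3.67
tool_pos: [0.4088, -0.3184, 0.2125]
orientation: [180.0, -0.0, -169.6]
force: [-1.1, -0.1, -0.4]
opening: 0.0497
gripper_force: 30.0
```

```bash
python3 - <<'E'
from h import *
s=snap('wrist','w3');a=snap('scene','s3')
c=lambda im:cv2.resize(im,(400,300),interpolation=cv2.INTER_AREA)
cv2.imwrite('pics/v3.png',np.hstack([c(s['color']),cv2.resize(a['color'][130:280,60:260],(400,300))]))
o=ctrl.get_obs();print(o['tool_pos'],o['orientation'],o['opening'],o['gripper_force'],o['force'])
E
```

```text
[ 0.40791885 -0.31854497  0.21288063] [ 1.79985622e+02  4.17726232e-03 -1.69710745e+02] 0.049828848026256235 29.99983012676239 [ 1.0781649  -0.3894026  -0.29015827]
```

View pics/v3.png

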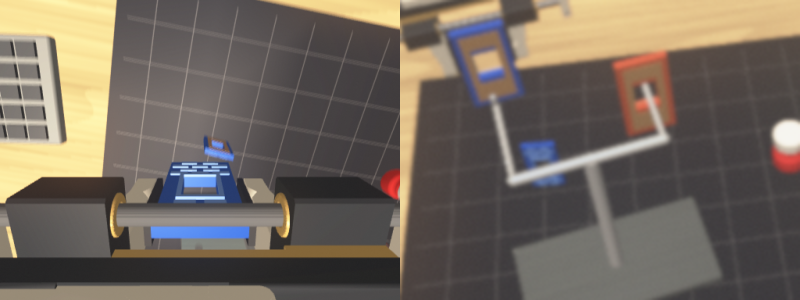

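The panel is off the hook (left: held square in the jaws; right: the hook is empty and brick-red is undisturbed). Raise, then swing toward the rack.

Emit:
move_arm(motion=[[[0,0,-30],[0,0,0],0.6],[[0,0,-60],[0,0,0],0.6],[[0,0,-90],[0,0,0],0.6],[[0,0,-118],[0,0,0],0.6],[[-10,30,-120],[0,0,-6],0.6],[[-22,66,-120],[0,0,-13],0.6],[[-34,102,-120],[0,0,-20],0.6],[[-46,138,-120],[0,0,-27],0.6],[[-58,174,-120],[0,0,-34],0.6],[[-70,210,-120],[0,0,-41],0.6]])

```text
clock: 4.6
tool_pos: [0.4413, -0.0978, 0.3329]
orientation: [-180.0, 0.1, -128.3]
force: [0.5, -0.2, 0.3]
opening: 0.0496
gripper_force: 30.0
```

```bash
cat >> h.py <<'E'
def need(x,y,yaw,z,cur=None):
    "shift (mm, tool axes) and tool-z turn to reach TCP x,y,z with tool yaw"
    o=ctrl.get_obs(); p,e=cur or (o['tool_pos'],o['orientation'][2])
    r=R.from_euler('xyz',[180,0,e],degrees=True)
    return (r.inv().apply(np.array([x,y,z])-p)*1e3).round(1), round(-((yaw-e+180)%360-180),2), o['tool_pos'].round(4), o['orientation'].round(2), o['opening']
E
python3 -c "
from h import *
print(need(.477,.211,-73.5,.33))"
```

```text
(array([-264.5,  163.5,    2.9]), np.float64(-54.81), array([ 0.4413, -0.0978,  0.3329]), array([-1.7995e+02,  5.0000e-02, -1.2831e+02]), 0.049632198253373803)
```

Emit:
move_arm(motion=[[[-29,18,0],[0,0,-6],0.6],[[-58,36,0],[0,0,-12],0.6],[[-87,54,0],[0,0,-18],0.6],[[-116,72,0],[0,0,-24],0.6],[[-145,90,0],[0,0,-30],0.6],[[-174,108,0],[0,0,-36],0.6],[[-203,126,0],[0,0,-42],0.6],[[-232,144,0],[0,0,-48],0.6],[[-252,156,0],[0,0,-54],0.6],[[-264.5,163.5,0],[0,0,-54.8],0.6]])

```text
clock: 5.43
tool_pos: [0.4793, 0.2116, 0.3323]
orientation: [180.0, 0.0, -73.4]
force: [0.4, -0.6, -0.6]
opening: 0.0496
gripper_force: 30.0
```

Emit:
move_arm(motion=[[[0,0,30],[0,0,0],0.6],[[0,0,60],[0,0,0],0.6],[[0,0,90],[0,0,0],0.6],[[0,0,115],[0,0,0],0.6],[[0,0,130],[0,0,0],0.6],[[0,0,130],[0,0,0],0.6],[[0,0,130],[0,0,0],0.6],[[0,0,130],[0,0,0],0.6]])

```text
clock: 6.1
tool_pos: [0.4801, 0.2097, 0.204]
orientation: [-179.9, 0.0, -73.9]
force: [0.4, 0.2, 0.6]
opening: 0.0497
gripper_force: 30.0
```

```bash
python3 - <<'E'
from h import *
s=snap('wrist','w4');a=snap('scene','s4');b=snap('top','t4')
print(need(.477,.211,-73.5,.204))
c=lambda im:cv2.resize(im,(400,300),interpolation=cv2.INTER_CUBIC)
cv2.imwrite('pics/v4.png',np.vstack([np.hstack([c(a['color'][135:255,290:450]),c(b['color'][160:265,100:240])]),cv2.resize(s['color'][:225,100:400],(800,600))[:300*2]])[:600] if 0 else np.vstack([np.hstack([c(a['color'][135:255,290:450]),c(b['color'][160:265,100:240])]),np.hstack([c(s['color']),c(s['color'][60:210,150:350])])]))
E
```

```text
(array([-1.8,  2.5,  0. ]), np.float64(-0.34), array([0.4799, 0.21  , 0.204 ]), array([-1.7987e+02,  6.0000e-02, -7.3840e+01]), 0.04986619323571491)
```

View pics/v4.png

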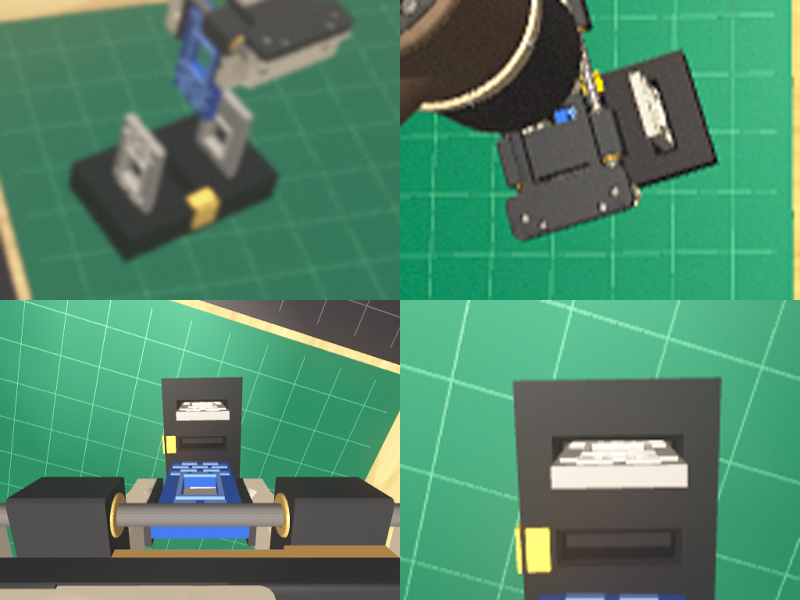

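The wrist view shows the marked (middle) slot clearly, with mouth corners at about (555,528) and (683,565) in the lower-right crop. The yellow clip is at (537,550), and the panel is held square. I'll measure the slot in this view.

```bash
python3 - <<'E'
from h import *
s=load('w4')
f=lambda u,v:np.array([150+(u-400)/2-.25,60+(v-300)/2-.25])
P=np.array([atz(s,f(*q),.035) for q in[(555,528),(683,528),(683,565),(555,565)]])
print(P.round(4),np.linalg.norm(np.diff(P,axis=0,append=P[:1]),axis=1).round(4),P.mean(0).round(4))
K=np.array([atz(s,f(*q),.035) for q in[(514,382),(721,378)]]);d=K[1]-K[0]
print(K.round(4),np.linalg.norm(d),'rack y dir',np.degrees(np.arctan2(d[1],d[0]))-90)
# predicted far corners & slot corners for rack pose (.477,.211,106.5)
def rk(c,yaw,pts): return np.array([c[0],c[1],0])+R.from_euler('z',yaw,degrees=True).apply(pts)
g=lambda q:(q+.25-[150,60])*2+[400,300]
for c,y in (((.477,.211),106.5),((.479,.210),106.5)):
  print(g(proj(s,rk(c,y,[[-.08,-.048,.035],[-.08,.048,.035],[-.0095,-.031,.035],[-.0095,.031,.035],[.0095,.031,.035],[.0095,-.031,.035]]))).round())
# gripped panel: bottom trim prediction: window-bottom & front top edge in raw px
q=R.from_euler('xyz',[180,0,-73.85],degrees=True)
z0=.204-.072
pc=np.array([.4799,.2100,z0]); 
print('panel top pred x2 (left crop px)',((proj(s,pc+R.from_euler('z',106.15,degrees=True).apply([[-.004,-.025,.1],[-.004,.025,.1],[.004,.025,.1],[.004,-.025,.1]]))*400/512)+[0,300]).round())
E
```

```text
[[0.5074 0.2118 0.035 ]
 [0.4472 0.1943 0.035 ]
 [0.4414 0.2123 0.035 ]
 [0.5026 0.23   0.035 ]] [0.0626 0.0188 0.0637 0.0188] [0.4747 0.2121 0.035 ]
[[0.543  0.1506 0.035 ]
 [0.4521 0.1224 0.035 ]] 0.0952042739294182 rack y dir -252.81190466688113
[[510. 375.]
 [719. 373.]
 [552. 525.]
 [678. 524.]
 [678. 562.]
 [553. 562.]]
[[506. 371.]
 [715. 370.]
 [548. 522.]
 [675. 521.]
 [674. 559.]
 [549. 559.]]
panel top pred x2 (left crop px) [[147. 524.]
 [247. 524.]
 [246. 538.]
 [148. 538.]]
```

Wrist view: slot mouth 63 x 19 mm including chamfer (correct), centre (0.475, 0.212), which agrees with the top view to 2 mm. I'll use TCP (0.476, 0.2115) and descend to just above the mouth.

Emit:
move_arm(motion=[[[-1,1,5],[0,0,-0.3],0.6],[[-2.5,3.3,10],[0,0,-0.3],0.6],[[-2.5,3.3,35],[0,0,-0.3],0.6],[[-2.5,3.3,60],[0,0,-0.3],0.6],[[-2.5,3.3,80],[0,0,-0.3],0.6],[[-2.5,3.3,90],[0,0,-0.3],0.6],[[-2.5,3.3,90],[0,0,-0.3],0.6],[[-2.5,3.3,90],[0,0,-0.3],0.6],[[-2.5,3.3,90],[0,0,-0.3],0.6]])

```text
clock: 7.0
tool_pos: [0.4761, 0.2117, 0.1136]
orientation: [-179.9, 0.0, -73.5]
force: [-0.6, -0.2, 0.0]
opening: 0.0501
gripper_force: 30.0
```

```bash
python3 - <<'E'
from h import *
s=snap('wrist','w5');a=snap('scene','s5')
print(need(.476,.2115,-73.6,.0796))
c=lambda im:cv2.resize(im,(400,600),interpolation=cv2.INTER_CUBIC)
cv2.imwrite('pics/v5.png',np.hstack([c(a['color'][140:260,330:410]),c(s['color'][100:340,180:340])]))
E
```

```text
(array([ 0.2,  0.2, 34.2]), np.float64(0.09), array([0.4761, 0.2117, 0.1138]), array([-1.7988e+02,  5.0000e-02, -7.3510e+01]), 0.04999423933628832)
```

View pics/v5.png

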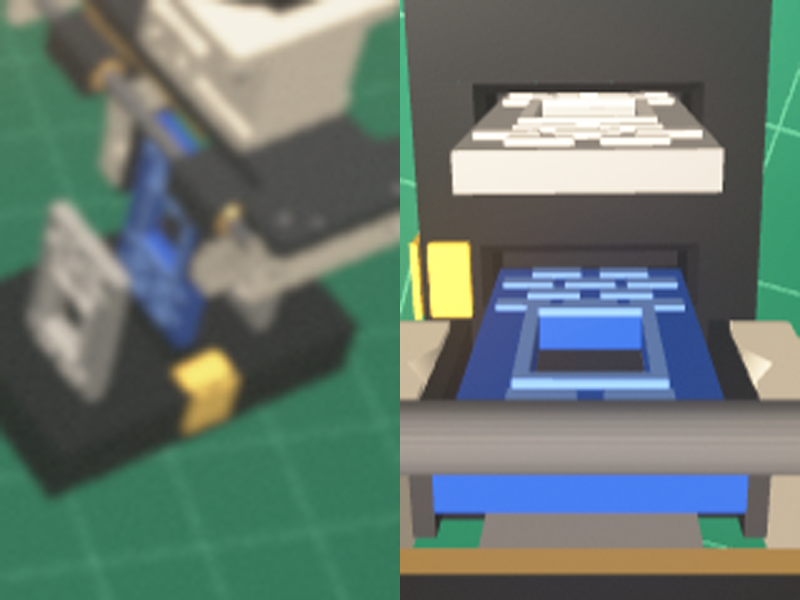

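The panel is centred over the slot (panel 498–682 against mouth 480–697 px), with its front on the same side as the greys'. I'll lower it slowly and watch the force.

Emit:
move_arm(motion=[[[0.2,0.2,4],[0,0,0],0.6],[[0.2,0.2,8],[0,0,0],0.6],[[0.2,0.2,12],[0,0,0],0.6],[[0.2,0.2,16],[0,0,0],0.6],[[0.2,0.2,20],[0,0,0],0.6],[[0.2,0.2,20],[0,0,0],0.6]])

```text
clock: 7.6
tool_pos: [0.4749, 0.2105, 0.0915]
orientation: [179.9, -0.0, -73.5]
force: [1.2, -0.7, -0.9]
opening: 0.0497
gripper_force: 30.0
```

Emit:
move_arm(motion=[[[0,0,4],[0,0,0],0.6],[[0,0,8],[0,0,0],0.6],[[0,0,11],[0,0,0],0.6],[[0,0,13],[0,0,0],0.6],[[0,0,13],[0,0,0],0.6],[[0,0,13],[0,0,0],0.6]])

```text
clock: 8.1
tool_pos: [0.4753, 0.2108, 0.0797]
orientation: [180.0, -0.0, -73.5]
force: [-1.0, -0.8, 3.8]
opening: 0.0499
gripper_force: 30.0
```

It touched the floor at exactly the expected height (3.8 N). I'll release and rise.

Emit:
move_arm(motion=[[[0,0,0],[0,0,0],0.35],[[0,0,0],[0,0,0],0.2],[[0,0,0],[0,0,0],0.1],[[0,0,0],[0,0,0],0.1],[[0,0,0],[0,0,0],0.1],[[0,0,0],[0,0,0],0.1]])

```text
clock: 8.6
tool_pos: [0.4753, 0.2109, 0.0795]
orientation: [180.0, -0.0, -73.5]
force: [-0.3, 0.3, -0.3]
opening: 0.0781
gripper_force: 0.0
```

Emit:
move_arm(motion=[[[0,0,-10],[0,0,0],0.1],[[0,0,-25],[0,0,0],0.1],[[0,0,-50],[0,0,0],0.1],[[0,0,-80],[0,0,0],0.1],[[0,0,-110],[0,0,0],0.1],[[0,0,-130],[0,0,0],0.1],[[30,0,-140],[0,0,0],0.1],[[60,0,-140],[0,0,0],0.1],[[60,0,-140],[0,0,0],0.1],[[60,0,-140],[0,0,0],0.1]])

```text
clock: 9.43
tool_pos: [0.4925, 0.1522, 0.2206]
orientation: [-179.9, 0.0, -73.6]
force: [-0.1, 1.0, -1.1]
opening: 0.0787
gripper_force: 0.0
```

```bash
python3 - <<'E'
from h import *
s=snap('wrist','w6');a=snap('scene','s6')
print(ctrl.get_obs()['tool_pos'],ctrl.get_obs()['opening'])
c=lambda im:cv2.resize(im,(400,300),interpolation=cv2.INTER_CUBIC)
cv2.imwrite('pics/v6.png',np.hstack([c(a['color']),c(a['color'][150:255,310:450])]) if 0 else np.vstack([np.hstack([c(a['color']),c(a['color'][150:255,310:450])]),np.hstack([c(s['color']),c(s['color'][60:240,140:380])])]))
E
```

```text
[0.49230195 0.15332754 0.21998364] 0.07881076106556217
```

View pics/v6.png

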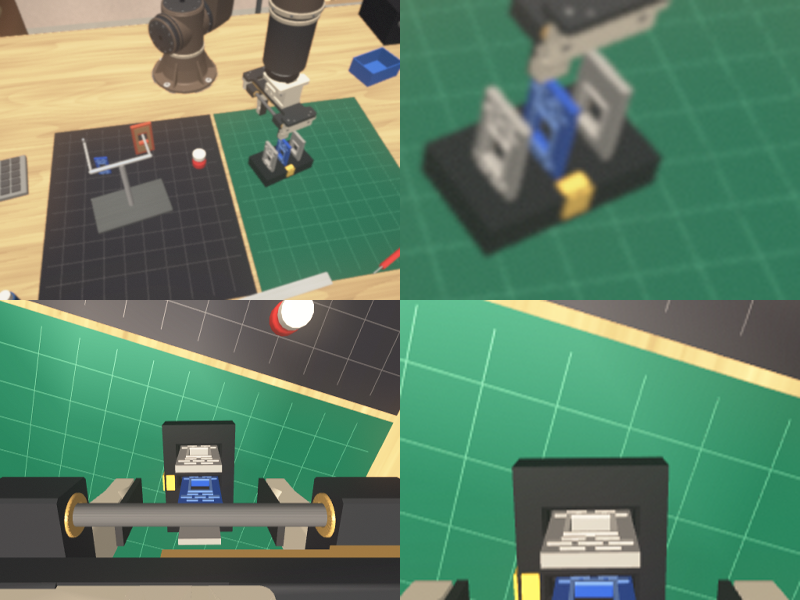

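The blue panel stands upright in the marked slot at (550,125), level with the greys and facing the same way. Brick-red still hangs, the jar and greys are unmoved, and the gripper is clear.

```bash
python3 -c "
from h import *
print(ctrl.close_job())"
```

```text
the job is handed in; nothing more can be done
None
```

I stood the blue panel fully down in the marked slot, facing the same way as the grey panels, with the brick-red panel, greys and jar left in place; the job is handed in, but no verdict came back.

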